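Punch the blank and hold the clamp open

TASK

With the wooden mallet, knock the sprung punch down to its stop with a brisk blow while the clamp still grips the wooden blank, then set the mallet down on the bench, clear of the fixture, and let go of it. Then pull the clamp's spring-return slide out by its paddle until its index blade lines up with the pointer of the marker beside it, and finish while still holding it there with the gripper, so that I can lift the blank out. Leave the blank in its place and do not disturb the other things on the bench.

Things in the scene. Friction and masses are not known exactly. Their poses are not given: they have to be found in the camera images.
- fixture: Punching fixture screwed to the bench: plywood base 410 x 140 x 18 mm, origin at the centre of its underside (bench level). Its x axis runs along the slide; the slide pulls out towards its -x. Along x: slide paddle end, grey spring housing (x -30 to 0, 70 mm wide, 60 high), clamp jaw, blank (x 95 to 141), wooden fence (x 141 to 161, 52 high), grey pillar (x 162 to 194) with an arm (top at 94 mm) reaching back over the blank at y = 0 to carry the punch's guide (top at 100 mm).
- punch_top (a point): Centre of the flat top of the steel punch head, a disc of diameter 28 mm and 20 mm tall; its top is 134 mm above the bench when up and nothing stands higher on the fixture. It moves straight down.
- punch (a joint): Travel of the punch in m: 0 up, 0.014 down on its stop. A spring pushes it up with 2.6 N at the top and 5.7 N at the stop; it rises again by itself.
- slide (a joint): How far the clamp slide is pulled out, in m: 0 closed on the blank (home), 0.070 at the end stop. A spring pulls it home: 4 N at 0, 80 N/m more as it is pulled; let go, it snaps home.
- slide_grip (a point): Point to grip on the slide's upright steel paddle: 12 mm thick along the fixture's x, 40 mm wide, from 26 to 98 mm above the bench, moving with the slide. This point is on its mid-plane, 75 mm above the bench. Fixture x = -110 mm when closed. It is free for 74 mm towards the spring housing but for the 16 mm rod (axis 34 mm above the bench, top at 42 mm).
- slide_index (a point): Tip of the thin steel index blade that sticks out sideways (fixture -y) at the foot of the paddle, at the same fixture x as the paddle's mid-plane; 33 mm above the bench. Moves with the slide.
- mark_point (a point): Tip of the pointer of the brass marker clamped on the scale strip beside the slide (fixture y about -45 mm, 33 mm above the bench). The block is 14 x 20 x 12 mm and is fixed; it stands 25 to 58 mm further out (fixture -x) than the closed index blade. Its axes are those of the fixture: the slide is at the mark when the index blade tip and this tip have the same fixture x.
- mallet_grip (a point): Point to grip on the mallet's level handle: handle 22 mm wide, 26 mm tall, 138 mm long, on its axis, 85 mm from the axis of the head. The mallet stands on one striking face on the bench, so this point is 45 mm up. Its x axis points along the handle to the head, its z axis up. The mallet weighs about 0.28 kg.
- mallet_head (a point): Centre of the mallet's wooden head, a block 55 mm along the handle x 50 mm wide x 90 mm tall; the flat striking faces are 45 mm below and above this point.
- blank_mid (a point): Centre of the wooden blank, 45 mm (fixture x) x 180 mm (fixture y) x 44 mm high, loose on the base between jaw and fence.
- hammer: Bystander: steel-headed hammer lying on the bench, origin on its underside. Not the tool for this job.
- glue: Bystander: white glue bottle, diameter 56, 160 mm high, origin under its centre.
- tin: Bystander: closed metal tin, diameter 68, 75 mm high, origin under its centre.
- offcut: Bystander: wood offcut 90 x 45 x 28 mm, origin under its centre.
- tape: Bystander: grey tape measure 66 x 36 x 50 mm, origin under its centre.
- square: Bystander: try square lying flat, stock 110 x 20 x 18 mm (origin under its centre), blade 160 mm long towards its x.
There are look-alikes about, which are no part of the job. What is shaped like the part that bears mallet_grip but orange or purple is not meant.

How it is judged:
On the way, in this order (a step that is already met when the one before it is completed fails the run):
1. the mallet drives the punch down briskly (over 50 mm/s) while the clamp is closed (contact force between mallet and punch above 0.3 N and velocity of joint punch above 0.05 m/s and value of joint slide below 0.004 m).
2. the mallet has the punch down on its stop (12 of 14 mm or more) while the clamp is closed (value of joint punch above 0.012 m and contact force between mallet and punch above 0.3 N and value of joint slide below 0.004 m).
3. the mallet rests on the bench, let go, off the fixture (contact force between mallet and table above 0.5 N and contact force between the fingers and mallet below 0.1 N and contact force between mallet and fixture below 0.1 N and linear speed of mallet below 0.02 m/s), for 0.2 s.
4. the fingers hold the slide out with its index within 5 mm of the mark (x of slide_index in the frame of mark_point between -0.005 and 0.005 m and contact force between the fingers and slide above 2 N and contact force between mallet and slide below 0.1 N), for 0.3 s.
At the end, for the whole second after the job is handed in: For the last second the fingers hold the slide (over 2 N), still, index blade within 5 mm of the pointer; the mallet rests on the bench, let go, clear of slide and fixture; the punch is up again (under 3 mm); the blank is within 15 mm of where it lay (all of step 3 and all of step 4 and velocity of joint slide between -0.01 and 0.01 m/s and value of joint punch below 0.003 m and distance of blank_mid from where it was at the start of the episode below 0.015 m); the arm keeps its last pose, push and grip.
It fails at once if a bystander is disturbed (moved more than 30 mm) (distance of any of hammer, glue, tin, offcut, tape, square from where it was at the start of the episode above 0.03 m).
It fails at once if the mallet is dropped (let go of in the air, its head centre over 100 mm up) (height (world z) of mallet_head above 0.1 m and contact force between the fingers and mallet below 0.05 N).
It also fails if it takes over 53 s, if anything falls off the work surface, if the arm or the gripper's body presses on something with over 40 N, if the wrist force passes 120 N, or if a joint passes its speed limit or range.

ROBOT

A 6-joint arm with a two-finger parallel gripper is mounted at the origin on the work surface. World frame = base frame: x ahead of the robot, y to its left, z up, the work surface at z = 0. Lengths are in m, angles in rad, forces in N, time in s.
With the tool pointing down it reaches from about 0.325 to 0.85 m from the base axis. Payload 4.4 kg.
Tool frame: the origin (TCP) lies on the centre line of the jaws, within the pads' length; the fingertips stand 25 mm ahead of it and the grasp point (between the pads) lies 6 mm ahead of it (nose_length is the z of the fingertips in the tool frame, in m); z points along the fingers, x is the direction in which the jaws open and shut, and the axes are right-handed (so a half turn about z gives the same grasp; the last joint's range is limited). The gripper opens to 94 mm and grips with 3 to 60 N. Pads are 16 mm wide; open, the fingers measure 119 mm over their backs; the gripper's body (75 mm by 177 mm) begins 78 mm behind the grasp point.
Start: joints at [-1.472, 0.207, 1.542, -0, 1.393, -0.15], TCP at [0.142, -0.557, 0.23] pointing down, gripper open.
Joint ranges: [-2.73, 2.73], [-0.86, 2.22], [0.23, 2.46], [-1.11, 4.25], [0.08, 2.63], [-2.82, 2.82]. Speed limits (rad/s): [2.79, 2.79, 3.14, 3.14, 3.14, 3.14].

INTERFACE

Orientations are given as [roll, pitch, yaw] about the fixed x, y, z axes, in that order (R = Rz(yaw) Ry(pitch) Rx(roll)).
In Python, from station import * gives the robot as it stands. The module is installed in compiled form; this text tells all that it offers.
- The arm moves only by the tool move_arm, never from a script. Its argument "rows" is a list of rows, each a list of 3 entries, a list of its own where there are three numbers: the shift along the tool's x, y, z in mm, then the turn, a rotation vector about the tool's x, y, z in rad, then the finger opening in mm, from 0 to 94. A call has 1 to 8 rows; each row shifts and turns the commanded pose from where the row before left it, along the tool's axes as they then stand; what a row does not reach is not made up. A row lasts 1/8 s, in which the tool goes at most 62.5 mm and 10.7 degrees, less where a joint would pass 70% of its speed; a pose out of reach is approached as far as the arm can. A call with a gripper value outside its range is refused whole. The fingers move at their own pace and stop on an object; "squeeze" is the grip in N (left out, the last holds). Time passes only in rows, so rows that do not move let the fingers close. It gives the time, the measured TCP pose, the force and the opening at its end, in the units of the state.
- read_state(): the state, without advancing time (a new reading comes with each control period).
- get_image(name): name is "side" or "top" or "wrist"; returns (picture, depth): 400x640x3 uint8, red, green, blue; 400x640 float32, m along the optical axis (not along the pixel's ray), 0 where there is no reading.
- camera_model(name): a dict with "intrinsics" (3x3 intrinsics, pixels), "dist" ([k1, k2, p1, p2, k3] as OpenCV has them; the pictures are not rectified), "extrinsics" (4x4, takes a point from camera to world coordinates); the wrist camera has in their place "tool_from_camera" (4x4, takes a point from camera to tool coordinates, whose origin is the TCP and whose axes are the tool frame's). Camera axes: x right, y down, z forward; pixel columns grow to the right and rows downward; lengths in m; the calibration is good to about 2 mm. A picture is of the moment at which its call begins: read the wrist's pose just before it. camera_model takes no time and is no camera call.
- job_done(): hands the job in, once; it reports no verdict.
The state is a dict: "time_s": time; "q": joint angles; "qd": joint speeds; "joint_torque": joint torques, N m; "eef_pos": TCP position; "eef_rot": TCP orientation; "contact_force": force on the tool from outside, world axes, zero at the start; "moment": the same for the moment, N m; "grip_width": opening from 0.0 (shut) to 1.0 (fully open).
Only numpy, scipy, OpenCV 4.12 (cv2) and the standard library are available. Lean on these libraries where they do the work, as an engineer would, in place of code of your own. Each camera call takes 0.05 s, during which the arm holds its last target.

## Working session

There is one attempt and no reset: what is moved stays moved. The work goes in short steps, Python scripts to look and compute and a tool call to move; the robot and the scene stay as the last step left them, time stands still between calls to the robot, and variables do not carry over. Pictures are saved under pics/ and viewed, and the job is handed in when it is done.

Besides the shell and the picture viewer there is one more tool, called after "Emit:" by a JSON object that holds its "api" and its "payload". move_arm: Moves the arm, as the interface text tells. Its arguments: {"type":"object","properties":{"rows":{"type":"array","items":{"type":"array"}},"squeeze":{"type":"number"}},"required":["rows"]}

```bash
mkdir -p pics; python3 - <<'E'
from station import *
import cv2,numpy as np,pickle
s=read_state();print(s)
d={}
for n in ["side","top"]:
    im,dp=get_image(n);m=camera_model(n);d[n]=(im,dp,m)
    cv2.imwrite(f"pics/{n}0.png",im[...,::-1]);print(n,m)
pickle.dump(d,open("d0.pkl","wb"))
print(camera_model("wrist"))
E
```

```text
{'time_s': 0.0, 'q': array([-1.47246869e+00,  2.07439074e-01,  1.54292606e+00, -6.51096052e-06,
        1.39351160e+00, -1.50519075e-01]), 'qd': array([ 1.44180082e-03,  2.03177150e-03,  3.63594044e-04, -5.36957335e-05,
       -7.73476864e-04, -8.63084265e-05]), 'joint_torque': array([-8.47148749e-04, -3.70883632e+01, -2.81418139e+01,  6.96739485e-02,
        3.60977242e-02, -1.54132422e-04]), 'eef_pos': array([ 0.14151679, -0.55654136,  0.22929316]), 'eef_rot': array([-3.14125649e+00,  2.25921508e-03, -1.32194807e+00]), 'contact_force': array([-0.78826929, -0.35273336,  0.57559215]), 'moment': array([ 0.05414374, -0.03490689, -0.00488958]), 'grip_width': 1.0015668915514093}
side {'intrinsics': array([[438.14789673,   0.        , 321.87050828],
       [  0.        , 438.14789673, 202.33145536],
       [  0.        ,   0.        ,   1.        ]]), 'dist': array([-0.12022414,  0.        ,  0.        ,  0.        ,  0.        ]), 'extrinsics': array([[-0.98752369, -0.0802662 ,  0.13547806,  0.27956374],
       [-0.1564889 ,  0.59613867, -0.78748328,  1.07628821],
       [-0.01755542, -0
[... 525 characters left out ...]
9899675 ,  1.48051257],
       [ 0.        ,  0.        ,  0.        ,  1.        ]])}
{'intrinsics': array([[295.884772  ,   0.        , 319.89207726],
       [  0.        , 295.884772  , 204.5657249 ],
       [  0.        ,   0.        ,   1.        ]]), 'dist': array([-0.00794689,  0.        ,  0.        ,  0.        ,  0.        ]), 'tool_from_camera': array([[ 9.99999187e-01,  1.20348159e-04, -1.26931629e-03,
         3.24793565e-04],
       [ 2.29637446e-04,  9.62255154e-01,  2.72148793e-01,
        -8.01117382e-02],
       [ 1.25415874e-03, -2.72148864e-01,  9.62254344e-01,
        -1.53640341e-01],
       [ 0.00000000e+00,  0.00000000e+00,  0.00000000e+00,
         1.00000000e+00]])}
```

View pics/side0.png

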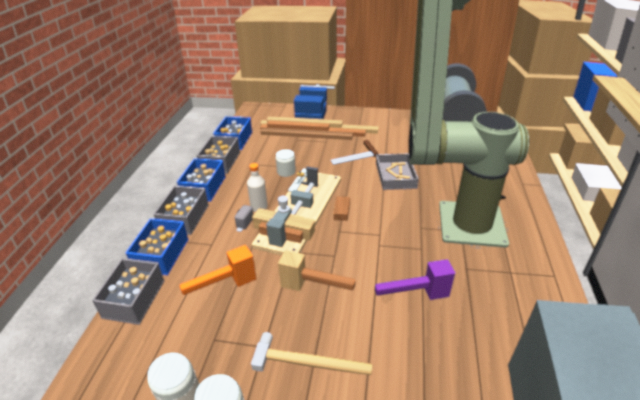

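View pics/top0.png

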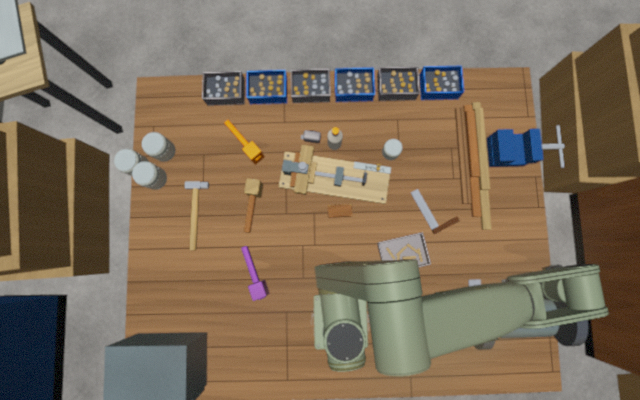

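The side picture shows three mallets. They are orange (235,268), purple (425,283) and natural wood (305,272); in the top picture they sit at (243,140), (254,275) and (252,205). The natural-wood one fits, since orange and purple are excluded. I'll check it in an enlarged crop.

```bash
cat > h.py <<'E'
import cv2,numpy as np,pickle
from scipy.spatial.transform import Rotation as R
def ray(m,uv,T=None):
    T=m["extrinsics"] if T is None else T
    n=cv2.undistortPoints(np.array(uv,float).reshape(-1,1,2),m["intrinsics"],m["dist"]).reshape(-1,2)
    d=np.c_[n,np.ones(len(n))]@T[:3,:3].T
    return T[:3,3],d
def plane(m,uv,z,T=None):
    o,d=ray(m,uv,T); return o+d*((z-o[2])/d[:,2])[:,None]
def cloud(m,dp,mask,T=None):
    T=m["extrinsics"] if T is None else T
    v,u=np.nonzero(mask&(dp>0)); 
    n=cv2.undistortPoints(np.c_[u,v].astype(float).reshape(-1,1,2),m["intrinsics"],m["dist"]).reshape(-1,2)
    return (np.c_[n,np.ones(len(n))]*dp[v,u][:,None])@T[:3,:3].T+T[:3,3]
def proj(m,P,T=None):
    T=m["extrinsics"] if T is None else T
    Ti=np.linalg.inv(T)
    return cv2.projectPoints(np.array(P,float).reshape(-1,1,3),cv2.Rodrigues(Ti[:3,:3])[0],Ti[:3,3],m["intrinsics"],m["dist"])[0].reshape(-1,2)
E
python3 - <<'E'
import cv2,pickle
d=pickle.load(open("d0.pkl","rb"))
im=d["top"][0][110:245,220:400,::-1];cv2.imwrite("pics/c1.png",cv2.resize(im,None,fx=4.4,fy=4.4,interpolation=cv2.INTER_CUBIC))
im=d["side"][0][150:300,220:370,::-1];cv2.imwrite("pics/c2.png",cv2.resize(im,None,fx=4,fy=4,interpolation=cv2.INTER_CUBIC))
E
```

```text
(no output)
```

View pics/c1.png

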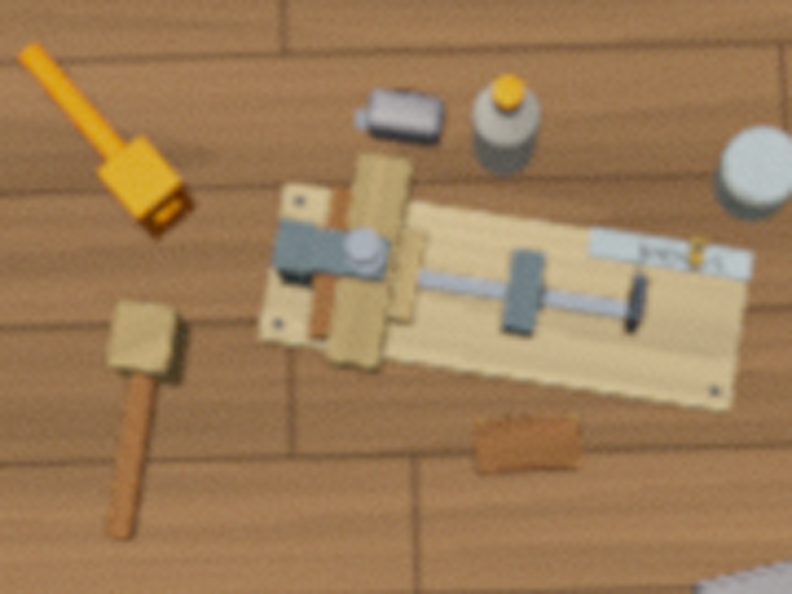

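View pics/c2.png

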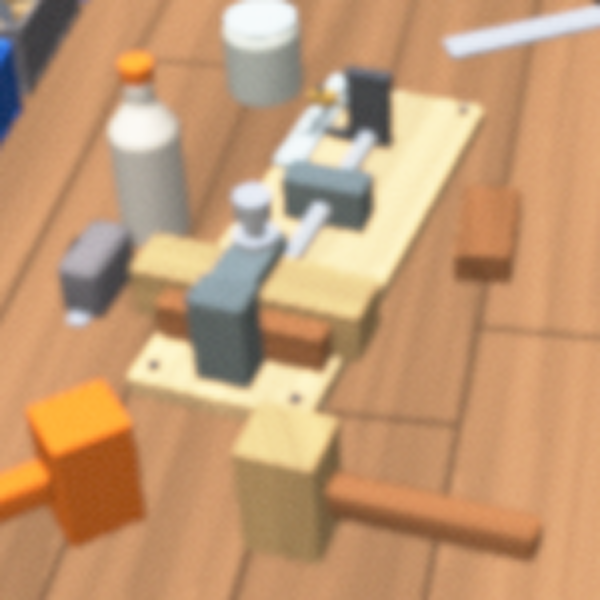

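```bash
python3 - <<'E'
from h import *
d=pickle.load(open("d0.pkl","rb"))
im,dp,m=d["top"]
c=lambda p:(np.array(p,float)+.5)/4.4-.5+[220,110]
P=lambda p,z:plane(m,c(p),z)
np.set_printoptions(precision=4,suppress=True)
base=P([(285,183),(258,342),(730,410),(755,248)],.018)
print("base",base,np.linalg.norm(np.diff(base,axis=0),axis=1))
e=base[3]-base[0]+base[2]-base[1]; print("ctr",base.mean(0),"xaxis yaw",np.degrees(np.arctan2(-e[1],-e[0])))
# mallet by mask
hsv=cv2.cvtColor(im,cv2.COLOR_RGB2HSV)
C=cloud(m,dp,np.ones(dp.shape,bool)).reshape(-1,3) if (dp>0).all() else None
print((dp>0).mean())
# heights region
v,u=np.mgrid[0:400,0:640]
allp=cloud(m,dp,(dp>0)); 
vv,uu=np.nonzero(dp>0)
sel=(uu>=240)&(uu<=264)&(vv>=176)&(vv<=235)&(allp[:,2]>.03)
print(sel.sum())
q=allp[sel];head=q[q[:,2]>.075];han=q[(q[:,2]>.045)&(q[:,2]<.068)]
print("head",len(head),head.mean(0),np.percentile(head[:,2],[5,50,95]),cv2.minAreaRect(head[:,:2].astype(np.float32)*1000))
print("handle",len(han),han.mean(0),han[:,2].min(),han[:,2].max(),cv2.minAreaRect(han[:,:2].astype(np.float32)*1000))
print("head top px",P([(118,302),(180,305),(172,375),(108,370)],.09), P([(145,338)],.09))
print("handle px",P([(142,385),(121,525)],.058))
print("punch",P([(367,247)],.134),"paddle",P([(638,300)],.098))
print("marker",P([(697,252)],.04))
print("blank ends",P([(385,155),(352,362)],.062))
# punch by depth
s=(uu>=296)&(uu<=312)&(vv>=158)&(vv<=176)&(allp[:,2]>.118);print("punch depth",s.sum(),allp[s].mean(0))
s=(uu>=355)&(uu<=372)&(vv>=168)&(vv<=190)&(allp[:,2]>.07);print("paddle",s.sum(),allp[s].mean(0),cv2.minAreaRect(allp[s][:,:2].astype(np.float32)*1000))
E
```

```text
base [[ 0.6393  0.1982  0.018 ]
 [ 0.4987  0.2228  0.018 ]
 [ 0.4295 -0.1813  0.018 ]
 [ 0.5708 -0.2097  0.018 ]] [0.1427 0.4101 0.1441]
ctr [0.5346 0.0075 0.018 ] xaxis yaw 80.37319393769366
0.99584765625
483
head 207 [0.4931 0.3097 0.0907] [0.0851 0.0913 0.096 ] ((493.93792724609375, 310.814697265625), (48.25825500488281, 55.31148147583008), 80.78455352783203)
handle 242 [0.4044 0.3217 0.0576] 0.045081124673511 0.06639906927957506 ((427.1896057128906, 322.5272216796875), (42.210174560546875, 191.58763122558594), 76.79568481445312)
head top px [[0.5225 0.3297 0.09  ]
 [0.5186 0.2784 0.09  ]
 [0.4604 0.285  0.09  ]
 [0.4659 0.3376 0.09  ]] [[0.4918 0.3072 0.09  ]]
handle px [[0.4576 0.3157 0.058 ]
 [0.3408 0.3329 0.058 ]]
punch [[0.5533 0.121  0.134 ]] paddle [[ 0.5117 -0.0979  0.098 ]]
marker [[ 0.5635 -0.156   0.04  ]]
blank ends [[0.6496 0.1083 0.062 ]
 [0.4721 0.1391 0.062 ]]
punch depth 51 [0.5542 0.1258 0.1336]
paddle 45 [ 0.5132 -0.0968  0.0944] ((513.7670288085938, -97.81819152832031), (12.270198822021484, 38.33998107910156), 78.98886108398438)
```

Emit:
{"api": "move_arm", "payload": {"rows": [[[-2.7, -56, 0], [0, 0, -0.0977], 94], [[-2.7, -56, 0], [0, 0, -0.0977], 94], [[-2.7, -56, 0], [0, 0, -0.0977], 94], [[-2.7, -56, 0], [0, 0, -0.0977], 94], [[-2.7, -56, 0], [0, 0, -0.0977], 94], [[-2.7, -56, 0], [0, 0, -0.0977], 94], [[-2.7, -56, 0], [0, 0, -0.0977], 94], [[-2.7, -56, 0], [0, 0, -0.0977], 94]]}}

```text
time_s: 1.1
eef_pos: [0.4935, -0.2949, 0.2298]
eef_rot: [-3.141, 0.001, -0.537]
contact_force: [0.4, -0.0, 0.3]
grip_width: 1.0
```

Emit:
{"api": "move_arm", "payload": {"rows": [[[-2.7, -56, 0], [0, 0, -0.0977], 94], [[-2.7, -56, 0], [0, 0, -0.0977], 94], [[-2.7, -56, 0], [0, 0, -0.0977], 94], [[-2.7, -56, 0], [0, 0, -0.0977], 94], [[-2.7, -56, 0], [0, 0, -0.0977], 94], [[-2.7, -56, 0], [0, 0, -0.0977], 94], [[-2.7, -56, 0], [0, 0, -0.0977], 94], [[-2.7, -56, 0], [0, 0, -0.0977], 94]]}}

```text
time_s: 2.1
eef_pos: [0.5576, 0.1378, 0.2299]
eef_rot: [-3.141, 0.001, 0.244]
contact_force: [0.8, -0.3, 0.3]
grip_width: 0.998
```

Emit:
{"api": "move_arm", "payload": {"rows": [[[-2.7, -56, 0], [0, 0, -0.0977], 94], [[-2.7, -56, 0], [0, 0, -0.0977], 94], [[-2.7, -56, 0], [0, 0, -0.0977], 94], [[-2.7, -56, 0], [0, 0, -0.0977], 94], [[-37, 0, 0], [0, 0, -0.18], 94], [[0, 0, 0], [0, 0, -0.18], 94], [[0, 0, 0], [0, 0, -0.18], 94], [[0, 0, 0], [0, 0, -0.18], 94]]}}

```text
time_s: 3.1
eef_pos: [0.4336, 0.3161, 0.2299]
eef_rot: [-3.141, 0.001, 1.358]
contact_force: [-0.4, 0.3, -0.3]
grip_width: 1.002
```

Emit:
{"api": "move_arm", "payload": {"rows": [[[0, 0, 0], [0, 0, -0.064], 94], [[0, 0, 0], [0, 0, 0], 94]]}}

```text
time_s: 3.35
eef_pos: [0.4338, 0.316, 0.2299]
eef_rot: [-3.141, 0.001, 1.415]
contact_force: [0.7, 1.0, 0.3]
grip_width: 0.998
```

```bash
cat > wrist.py <<'E'
from h import *
from station import *
def shot(name):
    s=read_state(); im,dp=get_image("wrist"); m=camera_model("wrist")
    T=np.eye(4);T[:3,:3]=R.from_euler('xyz',s["eef_rot"]).as_matrix();T[:3,3]=s["eef_pos"]
    cv2.imwrite(f"pics/{name}.png",im[...,::-1]);W=T@m["tool_from_camera"]
    pickle.dump((s,im,dp,m,W),open(name+".pkl","wb"));return s,im,dp,m,W
E
python3 - <<'E'
from wrist import *
s,im,dp,m,W=shot("w1");print(s["eef_pos"],np.degrees(s["eef_rot"]),s["q"],s["time_s"])
E
```

```text
[0.43378995 0.31602144 0.22994117] [-1.79948612e+02  3.40726333e-02  8.10873625e+01] [ 4.68271256e-01  1.26573024e-01  1.63533102e+00  4.19984967e-05
  1.38076395e+00 -9.46977891e-01] 3.35
```

View pics/w1.png

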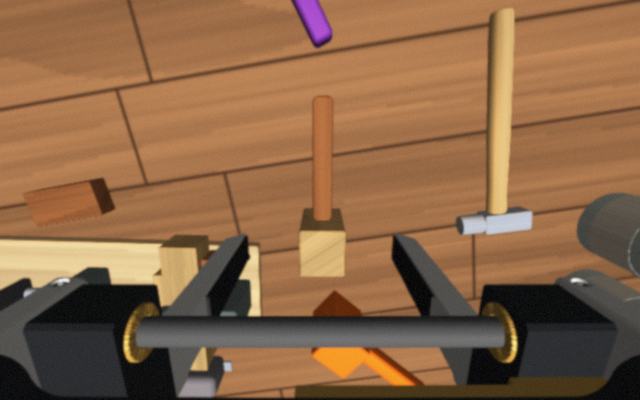

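The wrist view shows the natural-wood head with its top face at about (322,254) and the handle running up to (322,97). The hammer is on the right, and the purple and orange mallets are further off. Next I'll measure it with masks in this view.

```bash
python3 - <<'E'
from h import *
np.set_printoptions(precision=4,suppress=True)
s,im,dp,m,W=pickle.load(open("w1.pkl","rb"))
print(proj(m,[s["eef_pos"]],W))
hsv=cv2.cvtColor(im,cv2.COLOR_RGB2HSV)
print(hsv[250,322],hsv[215,322],hsv[150,322],hsv[150,290])
print("head top",plane(m,[(300,232),(345,232),(345,276),(301,276)],.09,W), plane(m,[(322.7,254)],.09,W))
# handle edges by gradient along rows
for r in (110,130,150,170,190,205):
    row=hsv[r,295:350].astype(int)
    f=im[r,295:350].astype(int).sum(1)
    w=np.nonzero(np.abs(np.gradient(f))>25)[0]; 
    if len(w): print(r,295+w[0],295+w[-1], plane(m,[(295+(w[0]+w[-1])/2,r)],.058,W))
p=cloud(m,dp,np.ones(dp.shape,bool)&(dp>0),W)
k=(abs(p[:,0]-.49)<.06)&(abs(p[:,1]-.31)<.06)&(p[:,2]>.08)&(p[:,2]<.1)
print(k.sum(),p[k].mean(0),cv2.minAreaRect(p[k][:,:2].astype(np.float32)*1000))
k=(p[:,0]<.455)&(p[:,0]>.3)&(abs(p[:,1]-.325)<.05)&(p[:,2]>.05)&(p[:,2]<.066)
print(k.sum(),p[k].mean(0),cv2.minAreaRect(p[k][:,:2].astype(np.float32)*1000))
# fixture: punch etc
E
```

```text
[[319.5691 263.5487]]
[ 19 117 214] [ 12 158 184] [ 13 158 187] [ 14 141 168]
head top [[0.4646 0.2901 0.09  ]
 [0.472  0.3372 0.09  ]
 [0.5235 0.3303 0.09  ]
 [0.5159 0.2822 0.09  ]] [[0.4934 0.31   0.09  ]]
110 311 334 [[0.3455 0.3329 0.058 ]]
130 311 311 [[0.3638 0.3177 0.058 ]]
150 311 312 [[0.3847 0.3148 0.058 ]]
170 312 312 [[0.4063 0.3118 0.058 ]]
190 311 330 [[0.4302 0.3176 0.058 ]]
205 311 312 [[0.446  0.3047 0.058 ]]
2211 [0.4915 0.3088 0.0888] ((493.78460693359375, 308.6513366699219), (49.78687286376953, 55.3386116027832), 80.6112289428711)
2302 [0.3901 0.325  0.0566] ((393.557373046875, 324.8011779785156), (21.990222930908203, 126.0206298828125), 80.70499420166016)
```

Emit:
{"api": "move_arm", "payload": {"rows": [[[2.6, 0, 55], [0, 0, 0], 94], [[0, 0, 55], [0, 0, 0], 94], [[0, 0, 40], [0, 0, 0], 94], [[0, 0, 20], [0, 0, 0], 94], [[0, 0, 9], [0, 0, 0], 94], [[0, 0, 0], [0, 0, 0], 94]], "squeeze": 60}}

```text
time_s: 4.15
eef_pos: [0.4345, 0.3187, 0.0513]
eef_rot: [-3.141, 0.0, 1.416]
contact_force: [-0.8, -0.5, 0.4]
grip_width: 1.002
```

Emit:
{"api": "move_arm", "payload": {"rows": [[[0, 0, 0], [0, 0, 0], 10], [[0, 0, 0], [0, 0, 0], 10], [[0, 0, 0], [0, 0, 0], 10], [[0, 0, 0], [0, 0, 0], 10], [[0, 0, 0], [0, 0, 0], 10], [[0, 0, 0], [0, 0, 0], 10]], "squeeze": 60}}

```text
time_s: 4.9
eef_pos: [0.4345, 0.3187, 0.0514]
eef_rot: [-3.142, 0.0, 1.416]
contact_force: [0.4, 0.3, -0.7]
grip_width: 0.399
```

```bash
python3 - <<'E'
from wrist import *
s,im,dp,m,W=shot("w2");print(s)
E
```

```text
{'time_s': 4.9, 'q': array([ 4.72205513e-01,  3.49411917e-01,  1.77294216e+00,  1.10181914e-05,
        1.01932467e+00, -9.43806779e-01]), 'qd': array([ 4.92949951e-04,  2.14104360e-03, -6.18031452e-05, -1.96870531e-03,
        1.72299727e-03,  1.45312421e-03]), 'joint_torque': array([ 1.18070609e-03, -3.71636045e+01, -2.22739327e+01,  2.60058901e-02,
        6.99038152e-02,  1.93319047e-04]), 'eef_pos': array([0.43452238, 0.31872511, 0.05142772]), 'eef_rot': array([-3.14151743e+00,  4.29139491e-05,  1.41600652e+00]), 'contact_force': array([ 0.39981306,  0.28911394, -0.67994901]), 'moment': array([ 0.01790739, -0.17376594, -0.00895337]), 'grip_width': 0.39871355301006595}
```

View pics/w2.png

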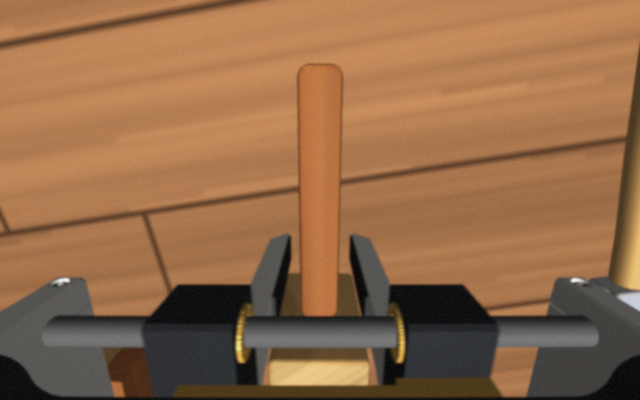

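The handle is centred between the fingers at (320,290). The fingers are still closing, so I'll give them more time.

Emit:
{"api": "move_arm", "payload": {"rows": [[[0, 0, 0], [0, 0, 0], 10], [[0, 0, 0], [0, 0, 0], 10], [[0, 0, 0], [0, 0, 0], 10], [[0, 0, 0], [0, 0, 0], 10], [[0, 0, 0], [0, 0, 0], 10]]}}

```text
time_s: 5.58
eef_pos: [0.4345, 0.3187, 0.0514]
eef_rot: [-3.142, 0.0, 1.416]
contact_force: [-1.0, -0.0, -0.7]
grip_width: 0.229
```

Emit:
{"api": "move_arm", "payload": {"rows": [[[0, 0, -15], [0, 0, 0], 10], [[0, 0, -35], [0, 0, 0], 10], [[0, 0, -40], [0, 0, 0], 10], [[0, 0, -40], [0, 0, 0], 10], [[0, 0, -25], [0, 0, 0], 10], [[0, 0, 0], [0, 0, 0], 10]]}}

```text
time_s: 6.32
eef_pos: [0.4361, 0.3196, 0.2096]
eef_rot: [3.137, -0.004, 1.416]
contact_force: [-0.0, 0.3, -2.4]
grip_width: 0.231
```

```bash
python3 - <<'E'
from wrist import *
s,im,dp,m,W=shot("w3");print(s)
im,dp=get_image("side");cv2.imwrite("pics/side1.png",cv2.resize(im[130:330,200:440,::-1],None,fx=3,fy=3,interpolation=cv2.INTER_CUBIC))
E
```

```text
{'time_s': 6.325, 'q': array([ 4.72275372e-01,  1.48025834e-01,  1.65447133e+00,  1.88317000e-04,
        1.33287418e+00, -9.43812602e-01]), 'qd': array([ 0.00026674,  0.04046885,  0.06030127, -0.00075933, -0.01278809,
        0.00120616]), 'joint_torque': array([ 7.47717312e-02, -3.61346304e+01, -2.92232448e+01, -2.86573515e-02,
        1.12186437e-01,  1.22678386e-03]), 'eef_pos': array([0.43605488, 0.31961146, 0.20958518]), 'eef_rot': array([ 3.13666214, -0.00379848,  1.41605352]), 'contact_force': array([-0.03211976,  0.3017451 , -2.350287  ]), 'moment': array([ 0.06604338, -0.06794306,  0.00483569]), 'grip_width': 0.23125043063719466}
```

View pics/side1.png

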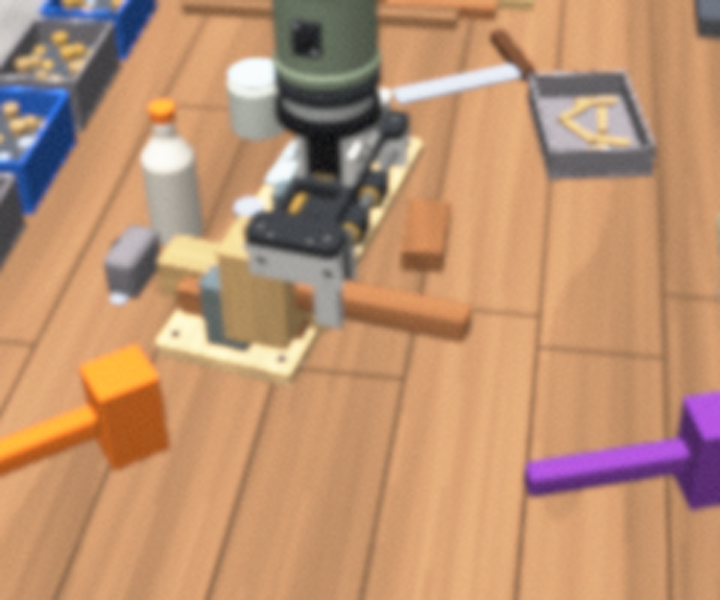

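View pics/w3.png

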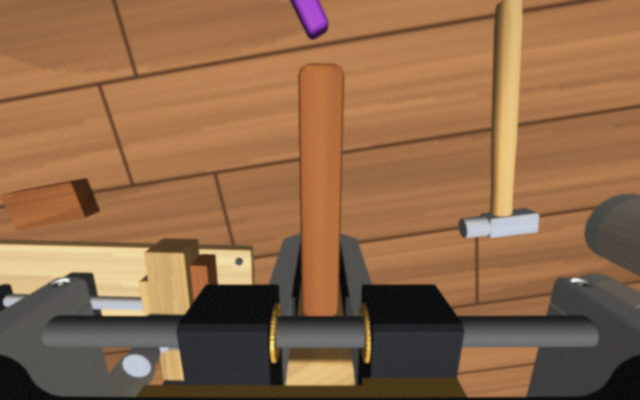

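The mallet is held level, with its handle end still at row 64 as before the lift. The punch disc is visible at about (137,366) in the wrist view, so I'll use it as a second measurement.

```bash
python3 - <<'E'
from h import *
from station import read_state
s,im,dp,m,W=pickle.load(open("w3.pkl","rb"))
print(plane(m,[(137,366)],.134,W))
d=pickle.load(open("d0.pkl","rb"));mt=d["top"][2];ms=d["side"][2]
print("side",plane(ms,[(220+250/4,150+190/4)],.134))
s=read_state();print(s["eef_pos"],s["eef_rot"])
Rm=R.from_euler('xyz',[np.pi,0,1.416]).as_matrix()
for p in ([.5537,.1230],):
    print(Rm.T@np.array([p[0]-.4935,p[1]-.309,0])*1000)
E
```

```text
[[0.55447036 0.12453435 0.134     ]]
side [[0.55570378 0.11981379 0.134     ]]
[0.43392069 0.31844258 0.20585619] [-3.14063398e+00  5.74703946e-04  1.41600910e+00]
[-1.74494422e+02  8.81574546e+01  1.07961745e-14]
```

Emit:
{"api": "move_arm", "payload": {"rows": [[[0, 0, -20], [0, 0, 0], 10], [[-30, 15, 0], [0, 0, 0], 10], [[-45, 23, 0], [0, 0, 0], 10], [[-45, 23, 0], [0, 0, 0], 10], [[-35, 18, 0], [0, 0, 0], 10], [[-19.5, 10, 0], [0, 0, 0], 10], [[0, 0, 0], [0, 0, 0], 10], [[0, 0, 0], [0, 0, 0], 10]]}}

```text
time_s: 7.42
eef_pos: [0.4945, 0.1331, 0.2251]
eef_rot: [-3.139, 0.0, 1.416]
contact_force: [-0.0, 0.7, -3.5]
grip_width: 0.23
```

```bash
python3 - <<'E'
from wrist import *
s,im,dp,m,W=shot("w4");print(s["eef_pos"],s["eef_rot"],s["contact_force"],s["grip_width"])
im,dp=get_image("side");cv2.imwrite("pics/side2.png",cv2.resize(im[130:280,210:390,::-1],None,fx=4,fy=4,interpolation=cv2.INTER_CUBIC))
E
```

```text
[0.49451765 0.13312308 0.22508717] [-3.13862779e+00  6.11435419e-05  1.41617019e+00] [-0.00844554  0.70680487 -3.50153073] 0.23045369012514935
```

View pics/side2.png

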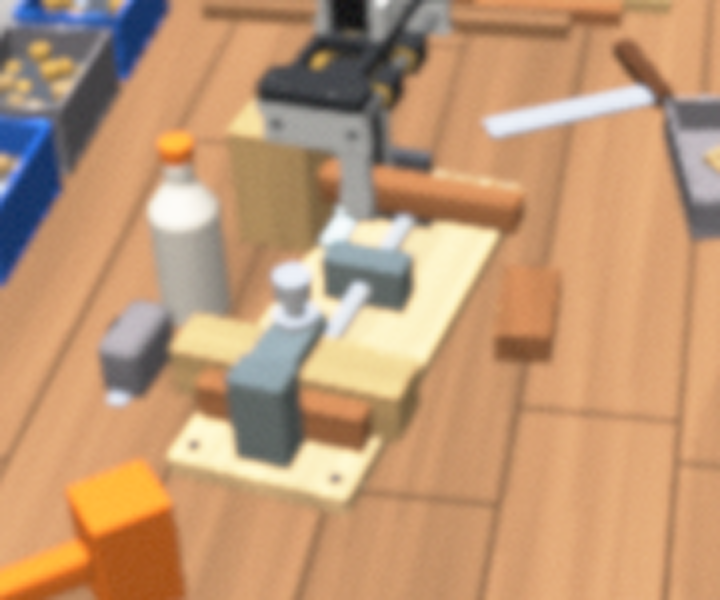

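The head now hangs over the punch, about 40 mm above its top. The strike is about 55 mm down at 160 mm/s.

Emit:
{"api": "move_arm", "payload": {"rows": [[[0, 0, 15], [0, 0, 0], 10], [[0, 0, 20], [0, 0, 0], 10], [[0, 0, 20.5], [0, 0, 0], 10], [[0, 0, 0], [0, 0, 0], 10]]}}

```text
time_s: 8.02
eef_pos: [0.4944, 0.1333, 0.1698]
eef_rot: [-3.139, 0.0, 1.417]
contact_force: [-2.1, 0.5, 1.6]
grip_width: 0.229
```

```bash
python3 - <<'E'
from wrist import *
s,im,dp,m,W=shot("w5");print(s["eef_pos"],s["eef_rot"],s["contact_force"],s["moment"],s["grip_width"])
im,dp=get_image("side");cv2.imwrite("pics/side3.png",cv2.resize(im[130:280,210:390,::-1],None,fx=4,fy=4,interpolation=cv2.INTER_CUBIC))
E
```

```text
[0.49436654 0.13331205 0.16977779] [-3.13890227e+00  3.04301853e-04  1.41712312e+00] [-2.09714237  0.48595904  1.57649577] [ 0.09263347  0.37996218 -0.03054271] 0.22949495872171105
```

View pics/side3.png

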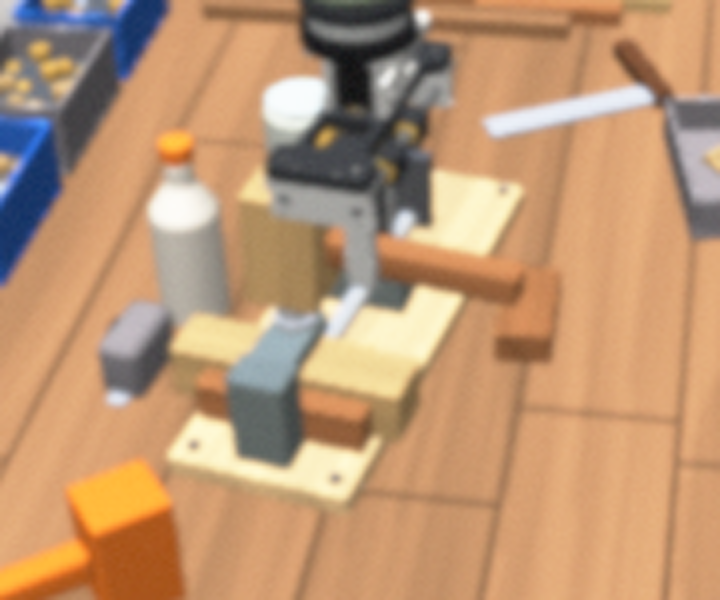

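View pics/w5.png

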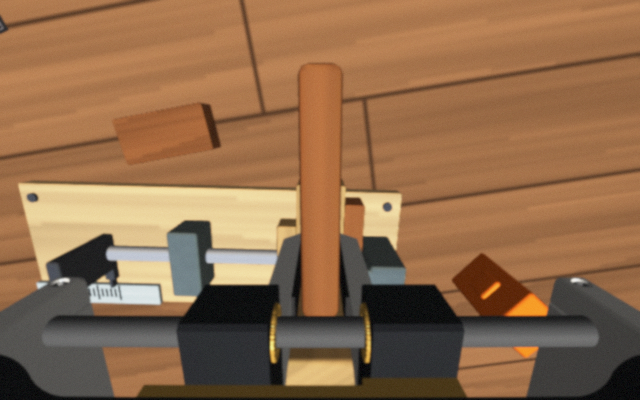

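The picture shows the mallet face on the punch with the punch head hidden beneath it. The net force is about +5 N against about 5.7 N expected at the stop. A further 2 mm press should confirm the stop.

Emit:
{"api": "move_arm", "payload": {"rows": [[[0, 0, 2], [0, 0, 0], 10], [[0, 0, 0], [0, 0, 0], 10]]}}

```text
time_s: 8.38
eef_pos: [0.4954, 0.133, 0.169]
eef_rot: [-3.141, -0.001, 1.416]
contact_force: [-3.2, 2.6, 1.4]
grip_width: 0.229
```

Emit:
{"api": "move_arm", "payload": {"rows": [[[0, 0, 2], [0, 0, 0], 10], [[0, 0, 0], [0, 0, 0], 10], [[0, 0, 0], [0, 0, 0], 10]]}}

```text
time_s: 8.75
eef_pos: [0.4957, 0.133, 0.1684]
eef_rot: [3.141, -0.001, 1.416]
contact_force: [-5.9, 2.5, 8.9]
grip_width: 0.23
```

```bash
python3 - <<'E'
from wrist import *
s,im,dp,m,W=shot("w6");print(s["eef_pos"],s["eef_rot"],s["contact_force"],s["moment"],s["grip_width"])
a=cv2.imread("pics/w5.png");b=cv2.imread("pics/w6.png")
cv2.imwrite("pics/cmp6.png",np.hstack([a[40:400,240:400],b[40:400,240:400]]))
im,dp=get_image("side");cv2.imwrite("pics/side4.png",cv2.resize(im[130:280,210:390,::-1],None,fx=4,fy=4,interpolation=cv2.INTER_CUBIC))
E
```

```text
[0.49570034 0.13295425 0.16835459] [ 3.14117575e+00 -7.35152530e-04  1.41603611e+00] [-5.90862582  2.47917544  8.9104365 ] [0.25083    0.75783124 0.02535601] 0.2295292121810962
```

View pics/cmp6.png

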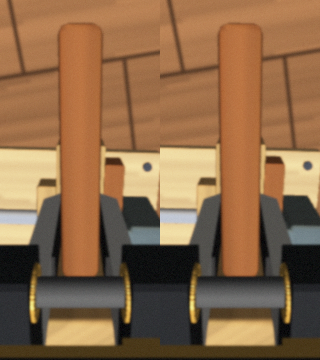

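View pics/side4.png

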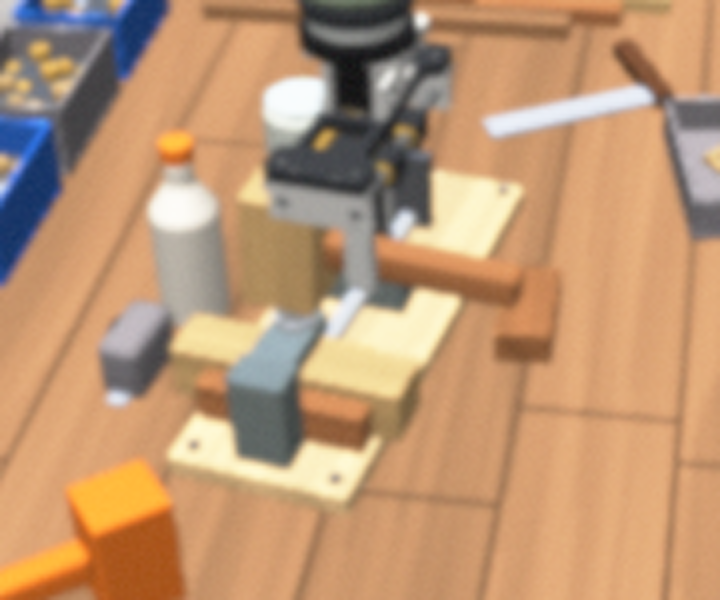

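The net force is now about 12 N, well over the 5.7 N spring, so the punch is on its stop. I'll take the mallet back to where it stood.

Emit:
{"api": "move_arm", "payload": {"rows": [[[0, 0, -19.5], [0, 0, 0], 10], [[0, 0, -40], [0, 0, 0], 10], [[30, -15, 0], [0, 0, 0], 10], [[45, -23, 0], [0, 0, 0], 10], [[45, -23, 0], [0, 0, 0], 10], [[35, -18, 0], [0, 0, 0], 10], [[19.5, -10, 0], [0, 0, 0], 10], [[0, 0, 0], [0, 0, 0], 10]]}}

```text
time_s: 9.85
eef_pos: [0.4342, 0.3197, 0.2256]
eef_rot: [3.141, 0.001, 1.419]
contact_force: [0.7, -1.1, -2.1]
grip_width: 0.229
```

Emit:
{"api": "move_arm", "payload": {"rows": [[[0, 0, 40], [0, 0, 0], 10], [[0, 0, 50], [0, 0, 0], 10], [[0, 0, 45], [0, 0, 0], 10], [[0, 0, 25], [0, 0, 0], 10], [[0, 0, 10], [0, 0, 0], 10], [[0, 0, 3], [0, 0, 0], 10], [[0, 0, 0], [0, 0, 0], 10], [[0, 0, 0], [0, 0, 0], 10]]}}

```text
time_s: 10.85
eef_pos: [0.4357, 0.3192, 0.0548]
eef_rot: [3.139, -0.002, 1.416]
contact_force: [0.5, -0.4, -2.8]
grip_width: 0.231
```

Emit:
{"api": "move_arm", "payload": {"rows": [[[0, 0, 2], [0, 0, 0], 10], [[0, 0, 0], [0, 0, 0], 10], [[0, 0, 0], [0, 0, 0], 10]]}}

```text
time_s: 11.22
eef_pos: [0.4345, 0.3188, 0.0515]
eef_rot: [3.142, -0.0, 1.416]
contact_force: [0.5, 0.2, -1.9]
grip_width: 0.229
```

```bash
python3 - <<'E'
from wrist import *
s=read_state();print(s["eef_pos"],s["eef_rot"],s["contact_force"],s["moment"],s["grip_width"])
im,dp=get_image("side");cv2.imwrite("pics/side5.png",cv2.resize(im[150:320,210:410,::-1],None,fx=4,fy=3.5,interpolation=cv2.INTER_CUBIC))
E
```

```text
[0.4345433  0.31879302 0.05152704] [ 3.14150822e+00 -6.81362642e-05  1.41612379e+00] [ 0.47226558  0.17833301 -1.88709081] [ 0.0433087  -0.01731466 -0.00432794] 0.22878319415219203
```

View pics/side5.png

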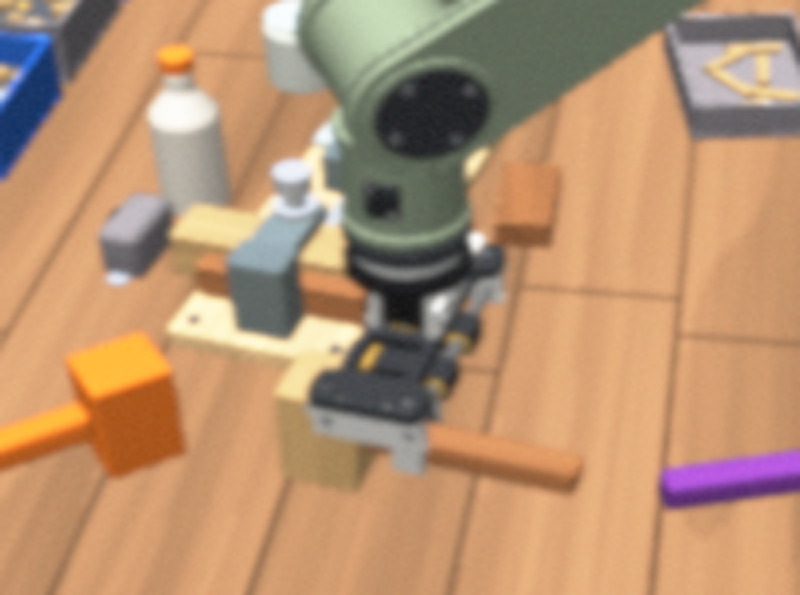

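The mallet is at bench height and upright, and the punch is up again at crop pixel (290,175). I'll ease it down 0.7 mm and let go.

Emit:
{"api": "move_arm", "payload": {"rows": [[[0, 0, 0.7], [0, 0, 0], 22], [[0, 0, 0], [0, 0, 0], 22], [[0, 0, 0], [0, 0, 0], 94], [[0, 0, 0], [0, 0, 0], 94], [[0, 0, 0], [0, 0, 0], 94], [[0, 0, 0], [0, 0, 0], 94], [[0, 0, 0], [0, 0, 0], 94], [[0, 0, 0], [0, 0, 0], 94]]}}

```text
time_s: 12.28
eef_pos: [0.4346, 0.3187, 0.0507]
eef_rot: [-3.142, 0.0, 1.416]
contact_force: [0.3, 0.4, -0.5]
grip_width: 0.838
```

Emit:
{"api": "move_arm", "payload": {"rows": [[[0, 0, -15], [0, 0, 0], 94], [[0, 0, -40], [0, 0, 0], 94], [[0, 0, -60], [0, 0, 0], 94], [[0, 0, -60], [0, 0, 0], 94], [[0, 0, 0], [0, 0, 0], 94]]}}

```text
time_s: 12.9
eef_pos: [0.4384, 0.3208, 0.2337]
eef_rot: [3.13, -0.009, 1.416]
contact_force: [0.3, 0.1, 0.1]
grip_width: 0.998
```

```bash
python3 - <<'E'
from wrist import *
s,im,dp,m,W=shot("w7");print(s["eef_pos"],s["eef_rot"],s["contact_force"],s["grip_width"])
Rm=R.from_euler('xyz',[np.pi,0,1.416]).as_matrix()
# fixture frame est
o=np.array([.5346,.0075]);a=np.radians(80.4);ex=np.array([np.cos(a),np.sin(a)])
g=np.array([.514,-.099]);print("paddle",g,o-.110*ex)
t=np.r_[g,0]-np.r_[s["eef_pos"][:2],0];print(Rm.T@t*1000)
E
```

```text
[0.43841448 0.32078805 0.2337417 ] [ 3.12954703 -0.00876928  1.41614105] [0.26490703 0.13870787 0.0961283 ] 0.9981832195015413
paddle [ 0.514 -0.099] [ 0.51625544 -0.10095956]
[-4.03114932e+02  1.39404184e+02  1.70720887e-14]
```

View pics/w7.png

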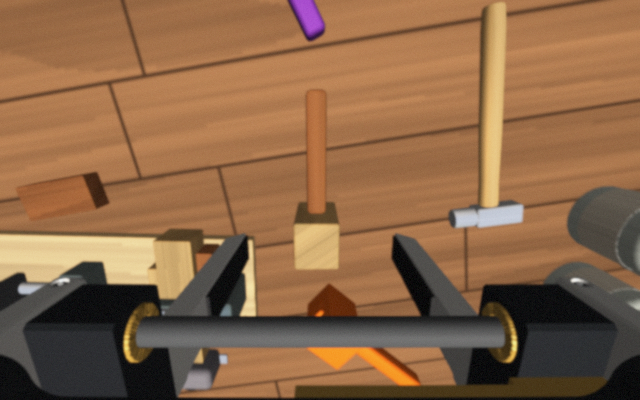

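The mallet stands free and upright, with its head at (316,235). Next I'll move past the paddle so the wrist camera can see the paddle and marker.

Emit:
{"api": "move_arm", "payload": {"rows": [[[-20, 15, -20], [0, 0, 0], 94], [[-42, 32, 0], [0, 0, 0], 94], [[-42, 32, 0], [0, 0, 0], 94], [[-42, 32, 0], [0, 0, 0], 94], [[-42, 32, 0], [0, 0, 0], 94], [[-42, 32, 0], [0, 0, 0], 94], [[-42, 32, 0], [0, 0, 0], 94], [[-42, 32, 0], [0, 0, 0], 94]]}}

```text
time_s: 13.95
eef_pos: [0.6217, -0.0297, 0.2436]
eef_rot: [-3.138, -0.0, 1.416]
contact_force: [0.5, 0.3, 0.8]
grip_width: 1.0
```

Emit:
{"api": "move_arm", "payload": {"rows": [[[-42, 32, 0], [0, 0, 0], 94], [[-23, 16, 0], [0, 0, 0], 94], [[0, 0, 0], [0, 0, 0], 94], [[0, 0, 0], [0, 0, 0], 94]]}}

```text
time_s: 14.45
eef_pos: [0.6586, -0.0989, 0.2442]
eef_rot: [-3.138, -0.001, 1.416]
contact_force: [0.1, 0.9, 0.6]
grip_width: 1.001
```

```bash
python3 - <<'E'
from wrist import *
s,im,dp,m,W=shot("w8");print(s["eef_pos"],s["eef_rot"],s["qd"])
E
```

```text
[ 0.65862034 -0.09894936  0.24424943] [-3.13841232e+00 -9.91669682e-04  1.41635638e+00] [ 1.71721518e-02 -1.61563033e-02  5.74789748e-04 -8.60539159e-05
 -2.90266853e-03 -6.80688516e-04]
```

View pics/w8.png

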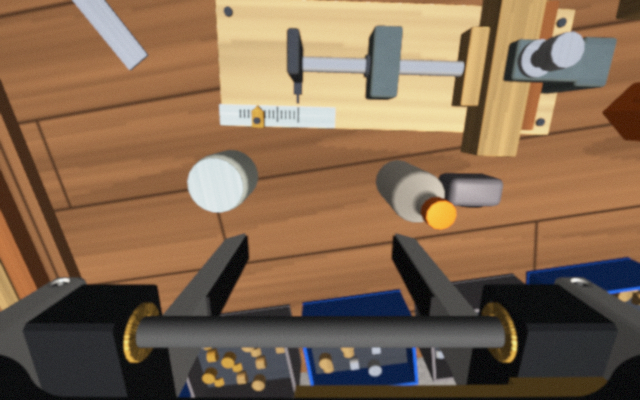

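```bash
python3 - <<'E'
from h import *
s,im,dp,m,W=pickle.load(open("w8.pkl","rb"))
c=im[15:135,210:335,::-1];cv2.imwrite("pics/c8.png",cv2.resize(c,None,fx=5,fy=5,interpolation=cv2.INTER_CUBIC))
E
```

View pics/c8.png

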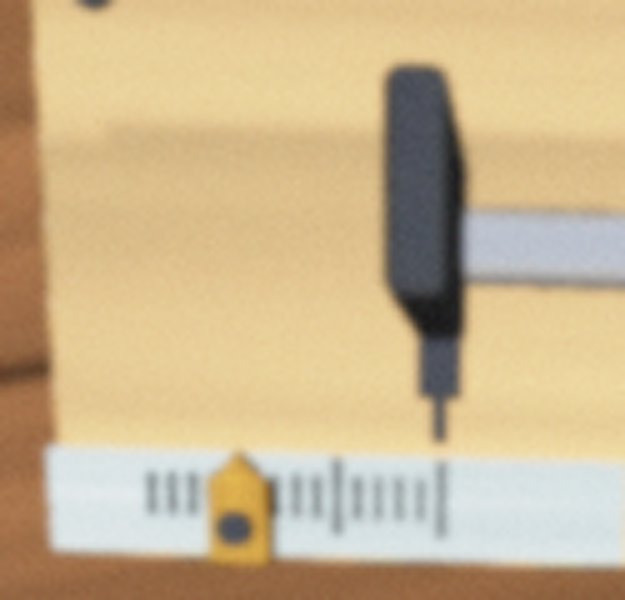

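The crop shows the marker's pointer tip at (239,453), the index blade tip at (439,440) on the scale's zero tick, and the paddle top centred at (414,180).

```bash
python3 - <<'E'
from h import *
np.set_printoptions(precision=4,suppress=True)
s,im,dp,m,W=pickle.load(open("w8.pkl","rb"))
c=lambda p:(np.array(p,float)+.5)/5-.5+[210,15]
a=np.radians(80.4);ex=np.array([np.cos(a),np.sin(a),0])
mk=plane(m,c([(239,453),(439,440)]),.033,W)
print(mk,(mk[1]-mk[0]),"d along x",(mk[1]-mk[0])@ex)
pd=plane(m,c([(415,68),(412,296),(388,180),(443,180),(414.5,182)]),.098,W);print("paddle",pd)
o=np.array([.5346,.0075,0]);print("fix x of blade,mark",(mk-o)@ex, "paddle",(pd-o)@ex)
ax=pd[0]-pd[1];print("paddle y dir",np.degrees(np.arctan2(ax[1],ax[0])))
st=plane(m,c([(48,497),(620,510)]),.020,W);e=st[1]-st[0];print("strip dir",np.degrees(np.arctan2(e[1],e[0])))
Rm=R.from_euler('xyz',s["eef_rot"]).as_matrix()
print("to paddle, tool mm",Rm.T@(pd[4]*[1,1,0]-s["eef_pos"]*[1,1,0])*1000)
E
```

```text
[[ 0.5515 -0.1558  0.033 ]
 [ 0.5559 -0.1089  0.033 ]] [0.0044 0.0468 0.    ] d along x 0.04691004468974269
paddle [[ 0.4968 -0.0982  0.098 ]
 [ 0.5344 -0.1056  0.098 ]
 [ 0.5142 -0.1064  0.098 ]
 [ 0.5158 -0.0964  0.098 ]
 [ 0.5153 -0.1017  0.098 ]]
fix x of blade,mark [-0.1582 -0.1112] paddle [-0.1106 -0.1115 -0.1157 -0.1056 -0.1108]
paddle y dir 168.9234270324076
strip dir 79.85222079920437
to paddle, tool mm [ -24.7246 -141.2077    0.4246]
```

Emit:
{"api": "move_arm", "payload": {"rows": [[[-9, -50, 0], [0, 0, 0], 94], [[-9, -50, 0], [0, 0, 0], 94], [[-6.7, -41.2, 0], [0, 0, 0], 94], [[0, 0, 0], [0, 0, 0.02], 94], [[0, 0, 50], [0, 0, 0], 94], [[0, 0, 50], [0, 0, 0], 94], [[0, 0, 0], [0, 0, 0], 94], [[0, 0, 0], [0, 0, 0], 94]]}}

```text
time_s: 15.5
eef_pos: [0.5181, -0.1026, 0.1475]
eef_rot: [3.139, 0.0, 1.397]
contact_force: [0.2, -0.1, -0.2]
grip_width: 0.999
```

```bash
python3 - <<'E'
from wrist import *
s,im,dp,m,W=shot("w9");print(s["eef_pos"],s["eef_rot"],s["contact_force"])
E
```

```text
[ 0.51807098 -0.10257675  0.14748624] [3.13881130e+00 3.97227063e-04 1.39677750e+00] [ 0.17301257 -0.0791699  -0.17575235]
```

View pics/w9.png

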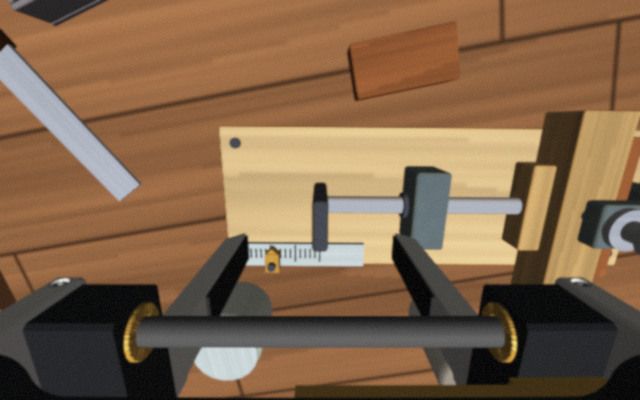

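The paddle at (320,218) is centred between the open fingers at (248) and (393). Now down, then close.

Emit:
{"api": "move_arm", "payload": {"rows": [[[0, 0, 30], [0, 0, 0], 94], [[0, 0, 25], [0, 0, 0], 94], [[0, 0, 9], [0, 0, 0], 94], [[0, 0, 0], [0, 0, 0], 60], [[0, 0, 0], [0, 0, 0], 30], [[0, 0, 0], [0, 0, 0], 5], [[0, 0, 0], [0, 0, 0], 5], [[0, 0, 0], [0, 0, 0], 5]], "squeeze": 45}}

```text
time_s: 16.55
eef_pos: [0.5165, -0.1027, 0.082]
eef_rot: [3.141, 0.0, 1.396]
contact_force: [1.0, 0.0, -0.3]
grip_width: 0.504
```

Emit:
{"api": "move_arm", "payload": {"rows": [[[0, 0, 0], [0, 0, 0], 5], [[0, 0, 0], [0, 0, 0], 5], [[0, 0, 0], [0, 0, 0], 5], [[0, 0, 0], [0, 0, 0], 5], [[0, 0, 0], [0, 0, 0], 5], [[0, 0, 0], [0, 0, 0], 5], [[0, 0, 0], [0, 0, 0], 5]]}}

```text
time_s: 17.42
eef_pos: [0.5164, -0.1025, 0.0817]
eef_rot: [-3.142, -0.0, 1.396]
contact_force: [0.3, 1.3, -0.5]
grip_width: 0.123
```

```bash
python3 - <<'E'
from wrist import *
s,im,dp,m,W=shot("w10");print(s["eef_pos"],s["eef_rot"],s["contact_force"],s["grip_width"])
E
```

```text
[ 0.51636538 -0.10245527  0.08170846] [-3.14153854e+00 -3.51093694e-04  1.39581528e+00] [ 0.25439967  1.33167061 -0.46995329] 0.12280514887030908
```

View pics/w10.png

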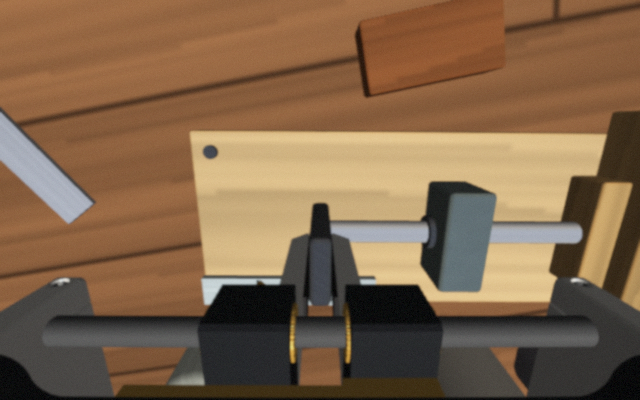

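The grip is closed on the paddle, opening about 11.6 mm against its 12 mm. I'll pull 47 mm along -x of the tool.

Emit:
{"api": "move_arm", "payload": {"rows": [[[-5, 0, 0], [0, 0, 0], 5], [[-9, 0, 0], [0, 0, 0], 5], [[-10, 0, 0], [0, 0, 0], 5], [[-10, 0, 0], [0, 0, 0], 5], [[-8, 0, 0], [0, 0, 0], 5], [[-5, 0, 0], [0, 0, 0], 5], [[0, 0, 0], [0, 0, 0], 5], [[0, 0, 0], [0, 0, 0], 5]]}}

```text
time_s: 18.48
eef_pos: [0.5081, -0.1476, 0.0817]
eef_rot: [-3.141, -0.003, 1.396]
contact_force: [1.7, 6.9, 1.4]
grip_width: 0.127
```

```bash
python3 - <<'E'
from wrist import *
s,im,dp,m,W=shot("w11");print(s["eef_pos"],s["eef_rot"],s["contact_force"],s["grip_width"])
print(np.linalg.norm(s["eef_pos"][:2]-[.51637,-.10246]))
im,dp=get_image("side");pickle.dump(im,open("s11.pkl","wb"));cv2.imwrite("pics/side11.png",cv2.resize(im[140:260,230:370,::-1],None,fx=5,fy=5,interpolation=cv2.INTER_CUBIC))
im,dp=get_image("top");pickle.dump(im,open("t11.pkl","wb"));cv2.imwrite("pics/top11.png",cv2.resize(im[110:245,220:400,::-1],None,fx=4.4,fy=4.4,interpolation=cv2.INTER_CUBIC))
E
```

```text
[ 0.50809252 -0.14761588  0.08166936] [-3.14095910e+00 -2.52730023e-03  1.39590744e+00] [1.74627427 6.91680223 1.42072184] 0.12665155558014696
0.04590827672030622
```

View pics/side11.png

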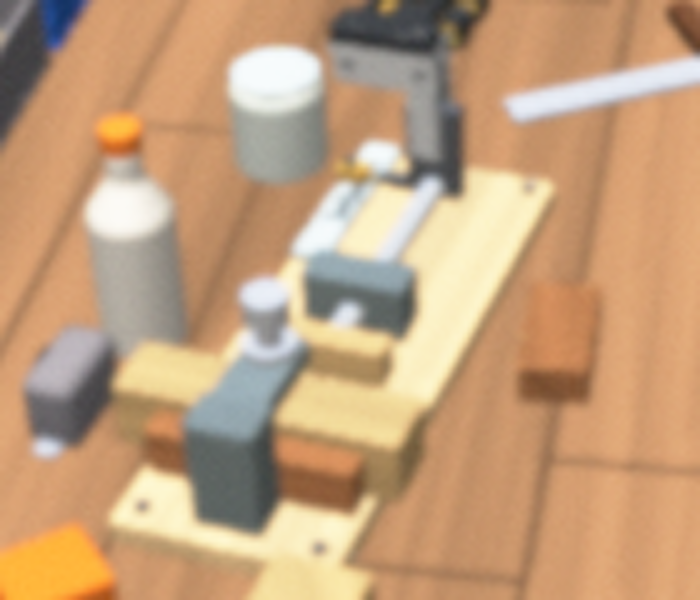

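View pics/w11.png

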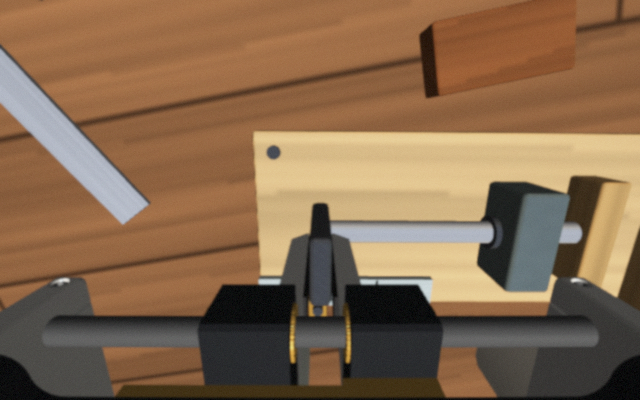

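View pics/top11.png

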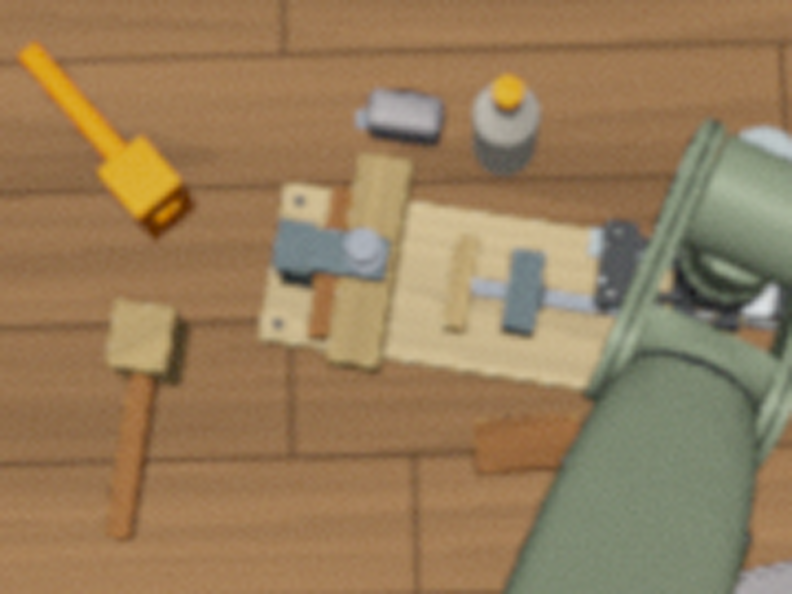

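The clamp has opened, and the blank, mallet and bystanders look unmoved. I'll check the blade against the pointer in an enlarged side crop, near full-image (304,174).

```bash
python3 - <<'E'
from h import *
im=pickle.load(open("s11.pkl","rb"));d=pickle.load(open("d0.pkl","rb"))
a=im[160:192,282:330,::-1];b=d["side"][0][160:192,282:330,::-1]
cv2.imwrite("pics/c11.png",np.vstack([cv2.resize(x,None,fx=12,fy=9,interpolation=cv2.INTER_CUBIC) for x in (b,a)]))
m=d["side"][2]
# predicted pixels: mark tip, blade tip closed, blade tip now
P=np.array([[.5515,-.1558,.033],[.5559,-.1089,.033]]);e=np.array([-.1745,-.9847,0])*.0459
q=proj(m,np.vstack([P,P[1]+e]));print(q,(q-[282,160])*[12,9])
E
```

```text
[[304.03542204 174.13618675]
 [300.10375355 181.67360507]
 [304.97479744 174.48129089]] [[264.42506444 127.22568079]
 [217.24504254 195.06244565]
 [275.69756927 130.33161799]]
```

View pics/c11.png

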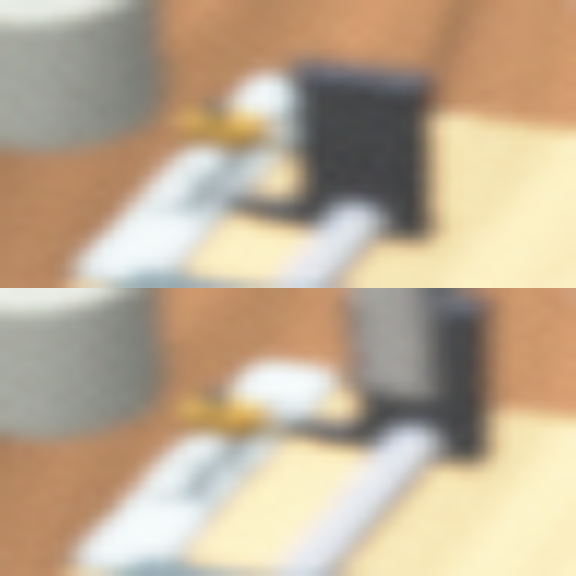

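The blade and pointer are nearly in line in the side view, with the blade about 1 mm short. The measured travel agrees, at 45.9 mm of 46.9 mm. I'll add 1 mm and settle.

Emit:
{"api": "move_arm", "payload": {"rows": [[[-1, 0, 0], [0, 0, 0], 5], [[0, 0, 0], [0, 0, 0], 5], [[0, 0, 0], [0, 0, 0], 5], [[0, 0, 0], [0, 0, 0], 5], [[0, 0, 0], [0, 0, 0], 5], [[0, 0, 0], [0, 0, 0], 5], [[0, 0, 0], [0, 0, 0], 5], [[0, 0, 0], [0, 0, 0], 5]]}}

```text
time_s: 19.62
eef_pos: [0.5079, -0.1484, 0.0817]
eef_rot: [-3.141, -0.003, 1.396]
contact_force: [0.9, 6.5, 0.9]
grip_width: 0.125
```

```bash
python3 - <<'E'
from wrist import *
s,im,dp,m,W=shot("w12");print(s["eef_pos"],s["contact_force"],s["grip_width"],np.linalg.norm(s["eef_pos"][:2]-[.51637,-.10246]))
im,dp=get_image("side");cv2.imwrite("pics/c12.png",cv2.resize(im[150:282,230:380,::-1],None,fx=4.5,fy=4.5,interpolation=cv2.INTER_CUBIC))
s=read_state();print(s["eef_pos"],s["contact_force"])
im2=im[160:192,282:330,::-1];cv2.imwrite("pics/c12b.png",cv2.resize(im2,None,fx=12,fy=9,interpolation=cv2.INTER_CUBIC))
E
```

```text
[ 0.50792653 -0.14842571  0.08165108] [0.92700449 6.54148277 0.92746311] 0.12501744733584585 0.046734770735505214
[ 0.50795223 -0.14842308  0.08168356] [2.05784185 7.78717369 1.21747245]
```

View pics/c12b.png

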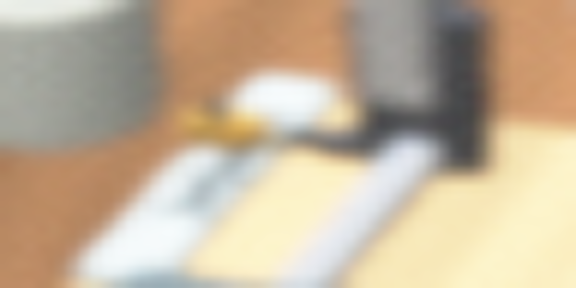

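View pics/c12.png

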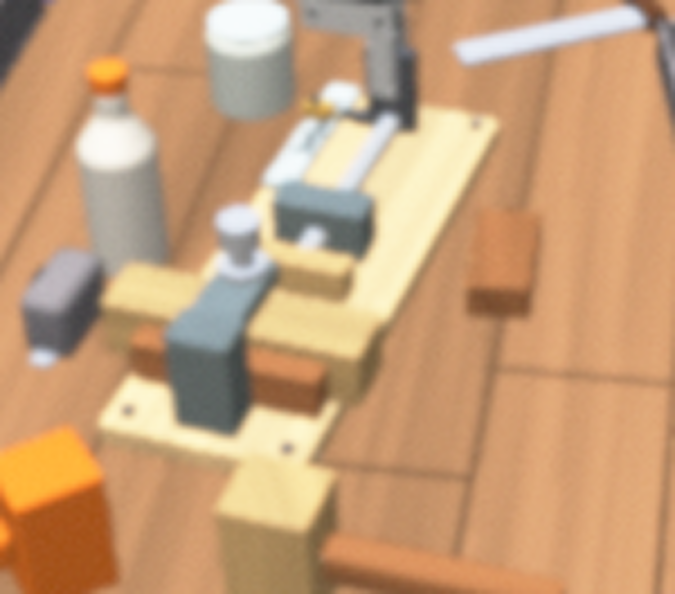

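The blade at (290,133) now runs straight to the pointer tip at (268,127). The spring reads about 7–8 N against 7.7 N expected. The punch is up, the blank is in place and the mallet stands on the bench. Handing in.

```bash
python3 -c "
from station import *
print(job_done())"
```

```text
the job is handed in; nothing more can be done
None
```

The job is handed in, and the gripper is still holding the slide at the mark so you can lift the blank out. `job_done()` gives no verdict, so what follows rests on my own checks.

- **Blow:** I gripped the natural-wood mallet about 60 mm from its head rather than at the 85 mm point, to reduce the twist on the grip. I brought it down on the punch at about 160 mm/s with the clamp closed. That speed is the commanded one; I did not measure the punch's own speed.
- **Stop:** The blow itself left about 5 N net on the punch, near the 5.7 N the spring gives at the stop but not conclusive. I pressed 4 mm further and the force rose to about 12 N with little more travel, so the punch was on its stop.
- **Mallet:** I set it back upright where it had stood and let go. It is clear of the fixture in the last pictures.
- **Slide:** I pulled the paddle out 46.7 mm. The wrist camera put the mark at 46.9 mm, and a coarser first estimate from the top camera gave 46.4 mm. The side picture shows the blade meeting the pointer. The pull reads about 7–8 N against 7.7 N expected from the spring.
- **One disagreement:** A rough reading of the jaw's shift in the top picture gave only about 41–43 mm. I judged it too coarse to act on, because the blade-to-pointer picture agreed with the arm's measured travel.
- **Rest of the bench:** In the last side and top pictures the punch is up again. The blank and the bystanders I could see look unmoved. The tin, the square and part of the offcut were hidden in the top view, and the hammer was not re-checked after the slide pull.

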